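Clamp the chopper lid and hold the pulse dial at its third click

ROBOT

A 6-joint arm with a two-finger parallel gripper is mounted at the origin on the work surface. World frame = base frame: x ahead of the robot, y to its left, z up, the work surface at z = 0. Lengths are in m, angles in rad, forces in N, time in s.
With the tool pointing down it reaches from about 0.325 to 0.9 m from the base axis. Payload 6.1 kg.
Tool frame: the origin (TCP) lies at the very end of the fingers, on their centre line; the grasp point (between the pads) lies ctrl.pinch_z behind it (ctrl.pinch_z is the distance from the TCP to the grasp point, in m); z points along the fingers, y is the line along which they close (so a half turn about z gives the same grasp; the last joint's range is limited). The gripper opens to 87 mm and grips with 3 to 60 N. Pads are 19 mm wide; open, the fingers measure 117 mm over their backs; the gripper's body (75 mm by 190 mm) begins 51 mm behind the grasp point.
Start: joints at [-1.352, 0.22, 1.526, -0, 1.395, -0.126], TCP at [0.211, -0.588, 0.223] pointing down, gripper open.
Joint ranges: [-2.98, 2.98], [-0.91, 2.08], [0.09, 2.57], [-1.24, 4.39], [0.2, 2.65], [-2.68, 2.68]. Speed limits (rad/s): [2.57, 2.57, 3.01, 3.14, 3.14, 3.14].

INTERFACE

Orientations are given as [roll, pitch, yaw] about the fixed x, y, z axes, in that order (R = Rz(yaw) Ry(pitch) Rx(roll)).
In Python, from cell import ctrl gives the robot as it stands. The module is installed in compiled form; this text tells all that it offers.
- The arm moves only by the shell command python3 -m pendant 'ROWS'. ROWS is text: rows parted by semicolons, each of 5 numbers parted by spaces: the finger opening in m, from 0 to 0.087, then the shift along the tool's x, y, z in m, then the turn about the tool's z in rad. A call has 1 to 10 rows; each row is the pose to reach, as a shift and turn from the pose commanded when the call began, along the tool's axes at that moment; what a row does not reach only later rows make up. A row lasts 1/8 s, in which the tool goes at most 62.5 mm and 10.7 degrees, less where a joint would pass 70% of its speed; a pose out of reach is approached as far as the arm can. A call with a gripper value outside its range is refused whole. The fingers move at their own pace and stop on an object; the grip force is fixed at half the most. Time passes only in rows, so rows that repeat a pose let the fingers close. It gives the time, the measured TCP pose, the force, the opening and the grip force at its end, in the units of the state.
- ctrl.state(): the state, without advancing time (a new reading comes with each control period).
- ctrl.grab_frame(name): name is "scene" or "top" or "wrist"; returns the picture (480x640x3 uint8, red, green, blue); there is no depth.
- ctrl.camera_params(name): a dict with "fovy" (degrees; the focal length in pixels is half the picture's height over the tangent of half this angle, whatever the lens; pixels are square), "cx", "cy" (the principal point, pixels), "k1" (the pictures are not rectified: a ray, as slopes to the right and down, at radius r is drawn at 1 + k1 r^2 times it, then the intrinsics apply), "rvec" (rotation vector, rad) and "tvec" (3), from world to camera coordinates, as OpenCV has them. Camera axes: x right, y down, z forward; pixel columns grow to the right and rows downward; lengths in m; the calibration is good to about 2 mm. A picture is of the moment at which its call begins: read the wrist's pose just before it. camera_params takes no time and is no camera call; for the wrist camera it gives the pose at the moment of the call.
- ctrl.sign_off(): hands the job in; it is judged then, once.
The state is a dict: "time_s": time; "joint_positions": joint angles; "joint_vel": joint speeds; "joint_torque": joint torques, N m; "position": TCP position; "tcp_rot": TCP orientation; "ft_force": force on the tool from outside, world axes, zero at the start; "moment": the same for the moment, N m; "finger_gap": opening from 0.0 (shut) to 1.0 (fully open); "gripper_force": force on a finger pad.
Only numpy, scipy, OpenCV 4.12 (cv2) and the standard library are available. Lean on these libraries where they do the work, as an engineer would, in place of code of your own. Each camera call takes 0.05 s, during which the arm holds its last target. There are 200 camera calls.

TASK

The food chopper is loaded and its lid is on. Swing the handle of the lid's hold-down clamp over until the clamp snaps past centre and holds the lid down by itself, then turn the spring-return pulse dial clockwise past its first two clicks to the third, the end of its travel, and keep it there: finish while still holding the dial against its spring. Do not turn the dial before the lid is clamped, and leave the other things on the worktop alone.

Things in the scene. Friction and masses are not known exactly. Their poses are not given: they have to be found in the camera images.
- chopper: Fixed food chopper. Origin on the worktop under the bowl's centre; x points away from the robot at yaw 0. White base (x -110..110, y -110..135 mm, 85 high) with the steel bowl, 177 across, rim at z 160, lid up to z 178. On the -y side the white control tower (x -95..95, y -255..-105, top at z 150) with the pulse dial on top. On the +y side the toggle clamp, which moves in the plane x = 0.
- clamp_pivot (a point): Fixed pivot of the clamp's steel arm, on the pillar at (0, 105, 205) mm in the chopper's frame; axes as the chopper's. At the start the arm (20 mm wide, 14 thick) stands upright to z 320 mm with its rubber foot pointing at the bowl; the black-sleeved handle stands upright beside it, 20 to 30 mm further out in +y. Closed, the arm lies level over the lid and the handle points out to +y.
- clamp_grip (a point): Middle of the handle's black sleeve (78 mm long, 22 wide along the chopper's x, 15 thick); use its position only. The handle turns about the chopper's x; a sleeve pinched across its width from above turns, and creeps a little, in the fingers. Its path, chopper frame, x 0, (y, z) mm: open (134,319) (151,323) (172,321) (197,311) (211,296) (218,276) (220,252) (220,231) closed (219,209).
- clamp_closed (a point): Fixed point (0, 219, 209) mm in the chopper's frame: where clamp_grip lies when closed. Let go when leaning well out, the handle sinks until the foot rests on the lid, clamp_grip near (220, 252), sleeve almost level. From there it must be pressed down, with 5 to 10 N, against the foot's spring; it passes centre near z 230, snaps to its stop and stays locked. Upright it stays as left.
- clamp_handle (a joint): Angle between clamp handle and clamp arm, from the open start: 0 = open, grows as it closes; about 2.9 when the foot touches the lid, past centre from about 3.15, 3.29 rad = on its closed stop.
- clamp_foot: Sprung rubber foot (24 mm across) on the clamp arm, 105 mm from its pivot. Origin at the centre of its pressing face. With the clamp closed it presses straight down on the lid's hub with about 20 N.
- lid: Loose grey round plastic lid (184 mm across, 0.3 kg) lying in the bowl's mouth, with a raised hub (44 mm across) in the middle. Origin at the centre of its underside, z 152 mm in the chopper's frame when seated; the hub's top is 26 mm higher. Its yaw does not matter.
- dial_grip (a point): On the axis of the black pulse dial at gripping height, (0, -180, 181) mm in the chopper's frame. Vertical axis; round skirt 54 mm across up to z 156, on it a bar 50 mm long, 13 wide, up to z 191. x runs along the bar; off, the bar lies along the chopper's x. A white line on its -x half is the pointer; one, two and three dots on the plate mark the clicks.
- pulse_dial (a joint): Turn of the pulse dial, clockwise seen from above: 0 = off, clicks at 0.42, 0.84 and 1.26 rad, end stop at 1.31 rad. When let go a spring turns it back to 0 from everywhere, the clicks included. Turning takes up to 0.16 N m, holding the third click 0.12 to 0.16 N m (pinch the bar with 20 to 40 N).
- mixing_bowl: Steel mixing bowl, 160 mm across, 85 mm high, left of the chopper; origin at the centre of its underside. Not to be disturbed.
- tin: Food tin, 75 mm across, 110 mm high, beyond the chopper; origin at the centre of its underside. Not to be disturbed.
- spice_jar: Glass jar, 52 mm across, 95 mm high, beyond the chopper; origin at the centre of its underside. Not to be disturbed.
- oil: Green glass oil bottle, 66 mm across, 215 mm high, right of the chopper; origin at the centre of its underside. Not to be disturbed.
Mind the look-alikes: they are no part of the job. Of the things shaped like the lid, the grey one is meant.

How it is judged:
By the outcome, as a careful person would: the job done as asked, in the order asked, and still so for the second after the job is handed in, while the arm keeps its last pose, push and grip.
It also fails if it takes over 56 s, if anything falls off the work surface, if the arm or the gripper's body presses on something with over 40 N, if the wrist force passes 120 N, or if a joint passes its speed limit or range.

## Working session

There is one attempt and no reset: what is moved stays moved. The work goes in short steps, Python scripts to look and compute and a shell command to move; the robot and the scene stay as the last step left them, time stands still between calls to the robot, and variables do not carry over. Pictures are saved under pics/ and viewed, at most 13 in all, crops included, and the job is handed in when it is done.

```bash
mkdir -p pics
cat > h.py <<'E'
import numpy as np, cv2
from cell import ctrl
def cam(n):
    p=ctrl.camera_params(n); f=240/np.tan(np.radians(p["fovy"])/2)
    K=np.array([[f,0,p["cx"]],[0,f,p["cy"]],[0,0,1]]); D=np.array([p["k1"],0,0,0.])
    return K,D,np.array(p["rvec"],float).reshape(3),np.array(p["tvec"],float).reshape(3)
def proj(c,P):
    K,D,r,t=c; return cv2.projectPoints(np.array(P,float).reshape(-1,3),r,t,K,D)[0].reshape(-1,2)
def atz(c,uv,z):
    K,D,r,t=c; R=cv2.Rodrigues(r)[0]
    # the given model: distorted = undist*(1+k1 r^2)
    s=cv2.undistortPointsIter(np.array(uv,float).reshape(-1,1,2),K,D,None,None,(3,100,1e-10)).reshape(-1,2)
    d=np.c_[s,np.ones(len(s))]@R; o=-R.T@t
    return o+d*((z-o[2])/d[:,2])[:,None]
E
python3 - <<'E'
from h import *
s=ctrl.state(); print(s["time_s"],s["position"],s["tcp_rot"],ctrl.pinch_z)
for n in("scene","top"):
    cv2.imwrite(f"pics/{n}0.png",ctrl.grab_frame(n)[:,:,::-1]); print(ctrl.camera_params(n))
E
```

```text
0.0 [ 0.21111674 -0.58760827  0.22142569] [-3.13967667e+00 -2.41730691e-04  3.44797820e-01] 0.0187
{'fovy': 53.252797055636094, 'cx': 318.7210163850631, 'cy': 236.92157906325087, 'k1': -0.08150703515643432, 'rvec': array([ 1.98477392,  1.25876049, -0.56837585]), 'tvec': array([-0.22063915, -0.14386219,  1.63462703])}
{'fovy': 44.06200085592054, 'cx': 320.87877131521617, 'cy': 239.0412664588012, 'k1': -0.037975782516724864, 'rvec': array([ 2.1373075 , -2.13822291,  0.16827715]), 'tvec': array([-0.02262809,  0.54347707,  1.65425619])}
```

View pics/top0.png

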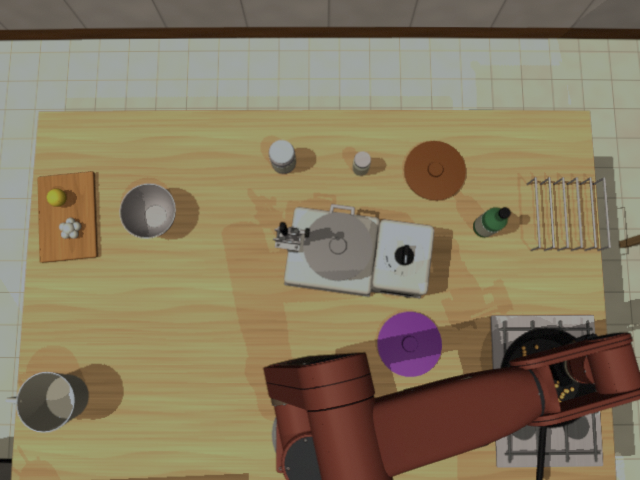

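View pics/scene0.png

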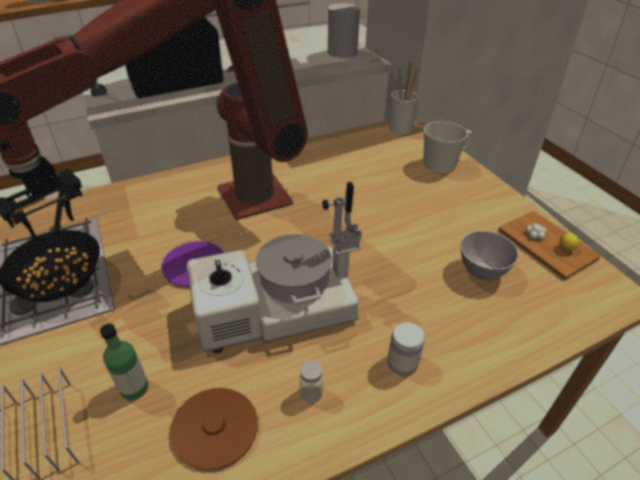

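Top view: the grey lid is on the chopper, hub at (338,246). The purple lid (410,344) and brown lid (435,170) are the look-alikes. The dial is at (404,256) and the clamp at (292,236). I'll enlarge this area to get accurate points.

Run:
```python
from h import *
i=cv2.imread("pics/top0.png")[195:310,265:445]
cv2.imwrite("pics/c.png",cv2.resize(i,None,fx=4.4,fy=4.4,interpolation=cv2.INTER_CUBIC))
c=cam("top")
a=atz(c,[(338.5,246)],.178)[0]; b=atz(c,[(404,256)],.19)[0]; print(a,b,np.linalg.norm((a-b)[:2]))
```

```text
[ 0.50332629 -0.0693958   0.178     ] [ 0.47514605 -0.23931479  0.19      ] 0.17223991835786448
```

View pics/c.png

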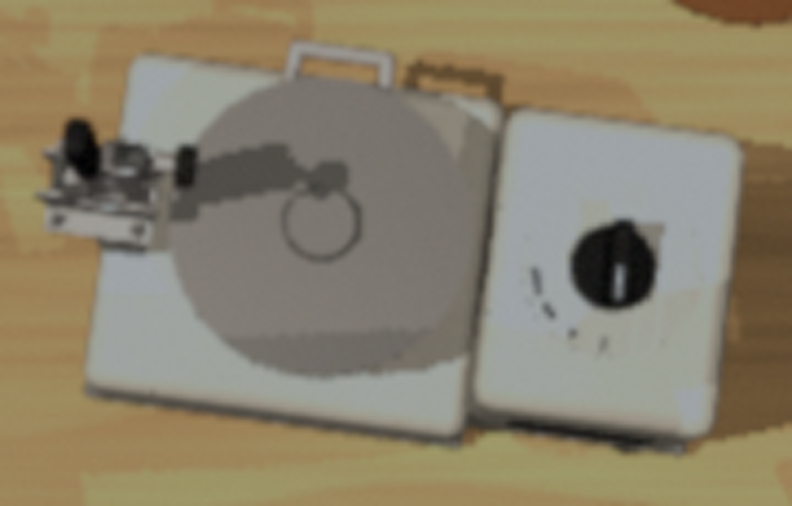

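The crop shows the hub at crop (321,220) and the dial at (614,267) with its bar almost vertical and the pointer towards the robot. The tower corners are at (512,108), (742,145), (712,435) and (476,412), the sleeve at (78,145), and the foot's black tip at (185,165). Next I fit the pose.

Run:
```python
from h import *
from scipy.optimize import least_squares
c=cam("top")
P=np.array([(0,0,178),(0,-180,156),(95,-105,150),(95,-255,150),(-95,-255,150),(-95,-105,150),(110,135,85),(-110,135,85)])/1e3
uv=np.array([(321,220),(614,267),(507,106),(744,140),(715,438),(474,412),(127,53),(85,394)])
uv=(uv+.5)/4.4-.5+[265,195]
def W(q,P):
    co,si=np.cos(q[2]),np.sin(q[2]); return np.c_[q[0]+co*P[:,0]-si*P[:,1],q[1]+si*P[:,0]+co*P[:,1],P[:,2]]
w=np.array([2,2,1,1,1,1,1,1.])[:,None]
s=least_squares(lambda q:(w*(proj(c,W(q,P))-uv)).ravel(),[.5,-.07,-.15],loss="soft_l1")
print(s.x,np.round(proj(c,W(s.x,P))-uv,1).tolist())
Q=np.array([(0,134,319),(0,134,358),(0,0,178),(0,-180,191),(0,219,209)])/1e3
print(W(s.x,Q), [(np.round((u-[265,195]+.5)*4.4)) for u in proj(c,W(s.x,Q))]); print(proj(cam("scene"),W(s.x,Q)))
```

```text
[ 0.50392712 -0.06613498 -0.1270485 ] [[-0.3, 1.2], [0.1, 0.1], [0.1, -1.1], [1.5, -1.9], [1.2, 0.5], [-0.4, -0.7], [0.1, -0.3], [-1.0, -0.4]]
[[ 0.52090585  0.06678501  0.319     ]
 [ 0.52090585  0.06678501  0.358     ]
 [ 0.50392712 -0.06613498  0.178     ]
 [ 0.48111986 -0.24468421  0.191     ]
 [ 0.53167595  0.15109992  0.209     ]] [array([ 83., 157.]), array([ 78., 144.]), array([320., 226.]), array([623., 260.]), array([-49., 171.])]
[[347.4007268  195.10530588]
 [348.1937645  180.90147643]
 [292.65421486 252.61019861]
 [217.49857922 264.46746733]
 [377.42594552 225.19139737]]
```

```bash
cat >> h.py <<'E'
CH=[0.50392712,-0.06613498,-0.1270485]
def W(P,q=CH):
    P=np.array(P,float).reshape(-1,3)/1e3; co,si=np.cos(q[2]),np.sin(q[2]); return np.c_[q[0]+co*P[:,0]-si*P[:,1],q[1]+si*P[:,0]+co*P[:,1],P[:,2]]
from scipy.spatial.transform import Rotation as Ro
def shift(T,yaw=None,s=None):
    s=s or ctrl.state(); R=Ro.from_euler("xyz",s["tcp_rot"]).as_matrix()
    d=np.round((np.array(T)-s["position"])@R,4); 
    return d, None if yaw is None else round(-((yaw-s["tcp_rot"][2]+np.pi)%(2*np.pi)-np.pi),3)
E
python3 -c "
from h import *
print(shift([.47,-.03,.42],1.444))"
```

```text
(array([ 0.4322, -0.4377, -0.1976]), np.float64(-1.099))
```

```bash
python3 -m pendant '0.087 0 0 -0.06 0; 0.087 0.04 -0.04 -0.08 -0.1; 0.087 0.08 -0.08 -0.1 -0.2; 0.087 0.12 -0.12 -0.12 -0.35; 0.087 0.16 -0.16 -0.14 -0.5; 0.087 0.2 -0.2 -0.16 -0.65; 0.087 0.24 -0.24 -0.18 -0.8; 0.087 0.28 -0.28 -0.198 -0.9; 0.087 0.32 -0.32 -0.198 -1.0; 0.087 0.36 -0.36 -0.198 -1.099'
python3 -c "
from h import *
print(shift([.5,.0,.42],1.444))"
```

```text
time_s: 1.35
position: [0.4288, -0.126, 0.4206]
tcp_rot: [3.141, 0.0, 1.447]
ft_force: [1.3, -0.1, -0.2]
finger_gap: 0.999
gripper_force: 0.0
(array([0.1338, 0.0551, 0.0006]), np.float64(0.003))
```

```bash
python3 -m pendant '0.087 0.045 0.02 0 0; 0.087 0.09 0.04 0 0; 0.087 0.134 0.055 0 0; 0.087 0.134 0.055 0 0'
python3 -c "
from h import *
s=ctrl.state();c=cam('wrist');i=ctrl.grab_frame('wrist')
cv2.imwrite('pics/w1.png',i[:,:,::-1]);np.savez('w1.npz',K=c[0],D=c[1],r=c[2],t=c[3])
print(s['position'],proj(c,W([(0,134,358),(0,134,319),(0,105,320),(0,0,178),(0,-180,191),(25,-180,191),(-25,-180,191)])))"
```

```text
time_s: 1.85
position: [0.5003, 0.0009, 0.4196]
tcp_rot: [-3.14, -0.001, 1.448]
ft_force: [-0.5, -0.2, 0.8]
finger_gap: 1.001
gripper_force: 0.0
[0.50034972 0.00085494 0.41959922] [[333.78983939 151.70654877]
 [331.00573903 147.54779078]
 [330.34340285 189.30254159]
 [323.76336889 258.24890772]
 [322.04479956 392.87655354]
 [341.47026646 392.92542602]
 [302.60909968 392.76482158]]
```

View pics/w1.png

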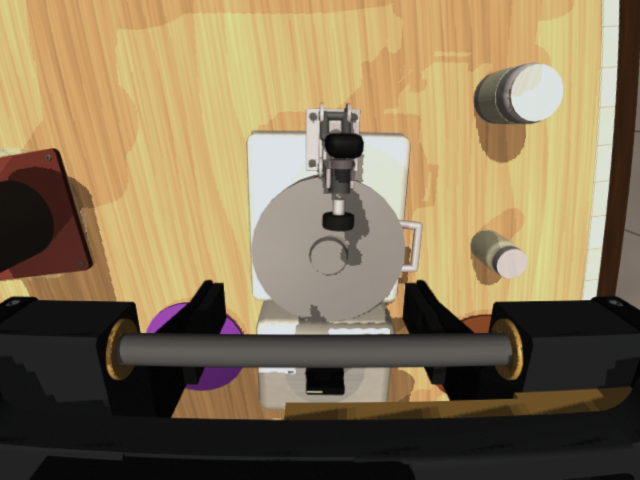

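The wrist view shows the sleeve top at (344,145), the hub at (328,256), the base's far-left corners at (248,132) and (409,135), and the dial bar around (325,381). That is roughly 5 mm off my fit, so I refine it with both views.

Run:
```python
from h import *
from scipy.optimize import least_squares
c=cam("top"); z=np.load("w1.npz"); w=(z["K"],z["D"],z["r"],z["t"])
P=[(0,0,178),(0,-180,156),(95,-105,150),(95,-255,150),(-95,-255,150),(-95,-105,150),(110,135,85),(-110,135,85)]
uv=np.array([(321,220),(614,267),(507,106),(744,140),(715,438),(474,412),(127,53),(85,394)])
uv=(uv+.5)/4.4-.5+[265,195]
Pw=[(0,0,178),(0,134,358),(-110,135,85),(110,135,85)]; uw=np.array([(328,256),(344,145),(247,131),(410,135)])
wt=np.array([2,2,1,1,1,1,1,1.])[:,None]
f=lambda q:np.r_[(wt*(proj(c,W(P,q))-uv)).ravel(),(.7*(proj(w,W(Pw,q))-uw)).ravel()]
for sel in ("both","wrist"):
    g=f if sel=="both" else (lambda q:f(q)[16:])
    s=least_squares(g,CH,loss="soft_l1"); q=s.x
    print(q,np.round(proj(c,W(P,q))-uv,1).tolist(),np.round(proj(w,W(Pw,q))-uw,1).tolist(),W([(0,134,319)],q))
```

```text
[ 0.50725237 -0.06431627 -0.14355212] [[-1.0, -0.1], [-0.8, -0.0], [-0.1, -1.6], [1.3, -1.5], [-0.3, 0.7], [-1.7, -1.4], [0.2, -2.2], [-2.2, -2.5]] [[-1.6, 0.5], [-1.2, 3.0], [-4.3, 1.1], [1.8, 1.1]] [[0.52642235 0.06830542 0.319     ]]
[ 0.50869613 -0.06303376 -0.14018337] [[-1.5, -0.6], [-1.2, -0.8], [-0.7, -2.3], [0.7, -2.4], [-0.6, -0.1], [-2.1, -2.1], [-0.4, -2.5], [-2.5, -2.8]] [[-0.4, -0.7], [0.3, 0.5], [-3.7, 0.2], [2.6, -0.3]] [[0.52741923 0.06965175 0.319     ]]
```

```bash
sed -i 's/^CH=.*/CH=[.508,-.0637,-.142]/' h.py; python3 -c "
from h import *
print(shift(W([(0,135,419)])[0],1.429),shift(W([(0,135,300)])[0],1.429))"
```

```text
(array([0.0734, 0.0183, 0.0007]), np.float64(0.018)) (array([0.0734, 0.0185, 0.1197]), np.float64(0.018))
```

```bash
python3 -m pendant '0.087 0.04 0.01 0 0.018; 0.087 0.0734 0.0185 0 0.018; 0.087 0.0734 0.0185 0 0.018; 0.087 0.0734 0.0185 0.05 0.018; 0.087 0.0734 0.0185 0.09 0.018; 0.087 0.0734 0.0185 0.12 0.018; 0.087 0.0734 0.0185 0.12 0.018'
python3 -c "
from h import *
s=ctrl.state();c=cam('wrist');i=ctrl.grab_frame('wrist')
cv2.imwrite('pics/w2.png',i[:,:,::-1])
print(s['position'],proj(c,W([(0,134,358),(0,0,178)])))"
```

```text
time_s: 2.78
position: [0.5256, 0.067, 0.2979]
tcp_rot: [-3.136, 0.001, 1.424]
ft_force: [-0.9, 0.6, 0.0]
finger_gap: 1.004
gripper_force: 0.0
[0.52562924 0.06696958 0.29790788] [[313.76337682 382.71445759]
 [315.64057528 372.51212408]]
```

View pics/w2.png

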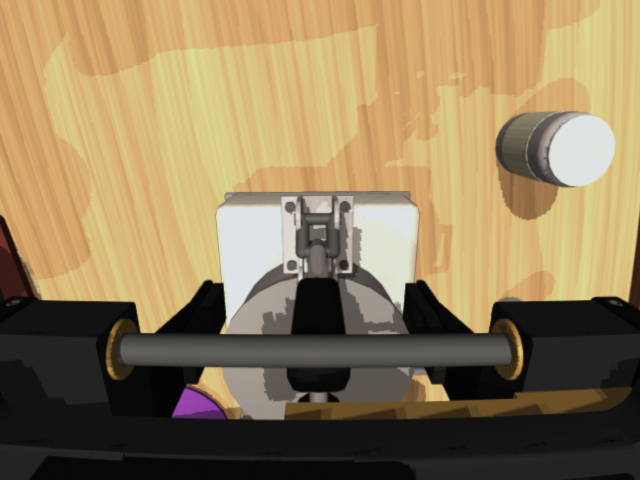

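The sleeve is at (319,335), centred between the fingers, with no contact force. Closing now.

```bash
python3 -m pendant '0.01 0 0 0 0; 0.01 0 0 0 0; 0.01 0 0 0 0; 0.01 0 0 0 0; 0.01 0 0 0 0; 0.01 0 0 0 0'
python3 -c "
from h import *
s=ctrl.state()
for y,z in [(134,319),(151,323),(172,321),(197,311),(211,296),(218,276),(220,252),(220,231),(219,209)]: print(y,z,shift(W([(0,y,z-18.7)])[0],1.429)[0])"
```

```text
time_s: 3.58
position: [0.5275, 0.0688, 0.3005]
tcp_rot: [-3.141, 0.0, 1.426]
ft_force: [-0.1, 0.6, -0.3]
finger_gap: 0.403
gripper_force: 0.0
134 319 [ 0.0001 -0.0006  0.0002]
151 323 [ 0.0171 -0.0006 -0.0038]
172 321 [ 0.0381 -0.0007 -0.0018]
197 311 [ 0.0631 -0.0007  0.0082]
211 296 [ 0.0771 -0.0008  0.0232]
218 276 [ 0.0841 -0.0008  0.0432]
220 252 [ 0.0861 -0.0008  0.0672]
220 231 [ 0.0861 -0.0008  0.0882]
219 209 [ 0.0851 -0.0008  0.1102]
```

```bash
python3 -m pendant '0.01 0 0 0 0; 0.01 0 0 0 0; 0.01 0 0 0 0; 0.01 0 0 0 0; 0.01 0 0 0 0'
```

```text
time_s: 4.2
position: [0.5275, 0.0687, 0.3005]
tcp_rot: [-3.141, -0.0, 1.426]
ft_force: [0.5, 0.1, -0.4]
finger_gap: 0.254
gripper_force: 30.0
```

```bash
python3 -m pendant '0.01 0.008 0 -0.003 0; 0.01 0.017 0 -0.004 0; 0.01 0.027 0 -0.004 0; 0.01 0.038 0 -0.002 0; 0.01 0.05 0 0.002 0; 0.01 0.063 0 0.008 0; 0.01 0.071 0 0.015 0; 0.01 0.077 0 0.023 0; 0.01 0.077 0 0.023 0'
```

```text
time_s: 5.32
position: [0.5391, 0.1497, 0.281]
tcp_rot: [3.139, -0.008, 1.429]
ft_force: [-4.9, 12.3, 11.4]
finger_gap: 0.249
gripper_force: 30.0
```

```bash
python3 -m pendant '0.01 0.006 0 0.004 0; 0.01 0.01 0 0.01 0; 0.01 0.012 0 0.02 0; 0.01 0.012 0 0.02 0'; python3 -m pendant '0.01 0.001 0 0.008 0; 0.01 0.002 0 0.016 0; 0.01 0.002 0 0.024 0; 0.01 0.002 0 0.024 0'
python3 -c "
from h import *
s=ctrl.state();c=cam('wrist');i=ctrl.grab_frame('wrist')
cv2.imwrite('pics/w3.png',i[:,:,::-1])"
```

```text
time_s: 5.82
position: [0.5409, 0.1632, 0.26]
tcp_rot: [3.139, -0.011, 1.429]
ft_force: [-1.6, 19.0, 7.2]
finger_gap: 0.25
gripper_force: 30.0
time_s: 6.32
position: [0.5413, 0.1667, 0.2352]
tcp_rot: [3.14, -0.014, 1.429]
ft_force: [1.8, 25.1, 2.9]
finger_gap: 0.251
gripper_force: 30.0
```

View pics/w3.png

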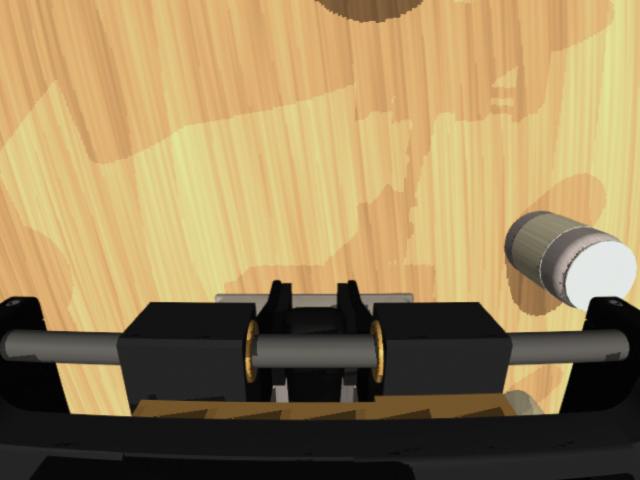

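The sleeve is still between the fingers at (315,350). An outward force has built up, so the grip is further out along the sleeve. I relieve that and press down.

```bash
python3 -m pendant '0.01 0.008 0 0 0; 0.01 0.008 0 0.008 0; 0.01 0.008 0 0.016 0; 0.01 0.008 0 0.022 0; 0.01 0.008 0 0.022 0'; python3 -m pendant '0.01 0 0 0.008 0; 0.01 -0.001 0 0.016 0; 0.01 -0.001 0 0.024 0; 0.01 -0.001 0 0.026 0; 0.01 -0.001 0 0.026 0'
```

```text
time_s: 7.0
position: [0.5415, 0.169, 0.2118]
tcp_rot: [-3.141, -0.004, 1.426]
ft_force: [-4.3, 7.3, 4.9]
finger_gap: 0.251
gripper_force: 30.0
time_s: 7.62
position: [0.5415, 0.1686, 0.1859]
tcp_rot: [-3.141, -0.005, 1.427]
ft_force: [-3.1, 11.4, 3.9]
finger_gap: 0.252
gripper_force: 30.0
```

```bash
python3 -m pendant '0.06 0 0 0 0; 0.06 0 0 0 0; 0.06 0 0 0 0; 0.06 0 0 0 0; 0.06 0 0 0 0; 0.06 0 0 0 0; 0.06 0 0 -0.05 0; 0.06 0 0 -0.11 0; 0.06 0 0 -0.17 0; 0.06 -0.05 0 -0.2 0'; python3 -m pendant '0.06 -0.06 0 0 0; 0.06 -0.12 0 0 0; 0.06 -0.16 0 0 0; 0.06 -0.16 0 0 0'
python3 - <<'E'
from h import *
c=cam('wrist');i=ctrl.grab_frame('wrist')[:,:,::-1]; j=ctrl.grab_frame('scene')[:,:,::-1]
j=cv2.resize(j[140:340,180:420],None,fx=2,fy=2)
cv2.imwrite('pics/w4.png',np.hstack([cv2.resize(i[:400],(480,300)),j[50:350,100:400]]))
print(proj(c,W([(0,219,209),(0,180,215),(0,0,178)]))*.75)
print((proj(cam('scene'),W([(0,258,205),(0,219,209),(0,220,252)]))-[180,140])*2-[100,50]+[480,0])
E
```

```text
time_s: 8.88
position: [0.5354, 0.1178, 0.3898]
tcp_rot: [3.136, -0.002, 1.43]
ft_force: [1.3, -0.9, 0.2]
finger_gap: 0.687
gripper_force: 0.0
time_s: 9.38
position: [0.511, -0.0446, 0.3856]
tcp_rot: [3.141, 0.001, 1.421]
ft_force: [0.4, 0.5, 0.5]
finger_gap: 0.69
gripper_force: 0.0
[[233.28534109 -17.21228121]
 [233.54300297  19.93309427]
 [234.8425437  170.32701929]]
[[807.82218323 120.10129971]
 [779.27566484 123.36062491]
 [783.23012163  95.71264132]]
```

View pics/w4.png

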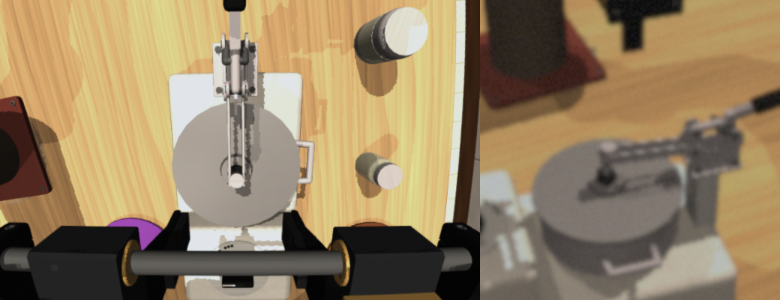

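Run:
```python
from h import *
j=ctrl.grab_frame('scene')[:,:,::-1]; u0,v0,f=280,170,6
j=cv2.resize(j[v0:v0+90,u0:u0+130],None,fx=f,fy=f,interpolation=cv2.INTER_CUBIC)
for P in [[(0,258,205),(0,219,209),(0,180,213)],[(0,259,252),(0,220,252),(0,181,252)],[(0,0,185),(0,105,205)]]:
    p=(proj(cam('scene'),W(P))-[u0,v0])*f; print(np.round(p).tolist())
cv2.imwrite('pics/s5.png',j)
```

```text
[[683.0, 330.0], [598.0, 340.0], [510.0, 350.0]]
[[698.0, 240.0], [610.0, 257.0], [519.0, 274.0]]
[[85.0, 487.0], [336.0, 400.0]]
```

View pics/s5.png

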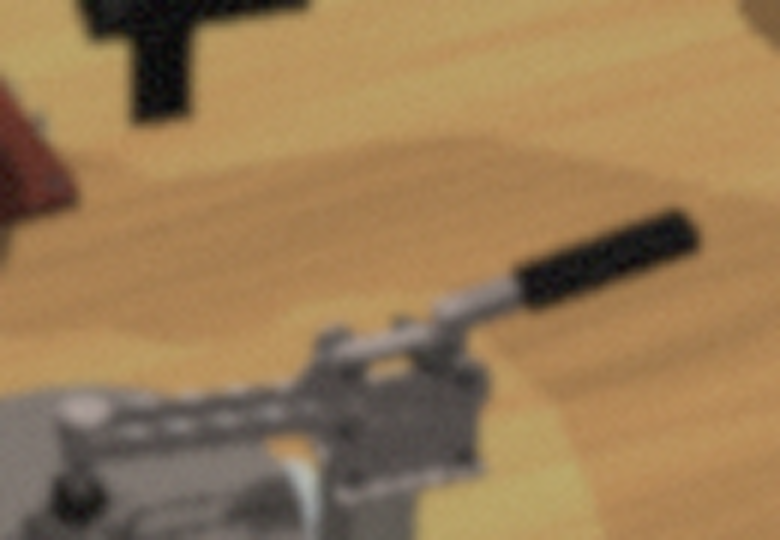

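The sleeve centre is at (608,257), which matches the resting unlatched spot (220,252). The pinch must have slipped downward. I'll press from above with closed fingers.

```bash
python3 -c "
from h import *
print(shift(W([(0,222,385)])[0],1.429),shift(W([(0,222,290)])[0],1.429))"
```

```text
(array([ 0.1995, -0.0009,  0.0007]), np.float64(-0.003)) (array([ 0.1995, -0.0009,  0.0957]), np.float64(-0.003))
```

```bash
python3 -m pendant '0 0.06 0 0 0; 0 0.12 0 0 0; 0 0.17 0 0 0; 0 0.2 0 0 0; 0 0.2 0 0 0; 0 0.2 0 0 0; 0 0.2 0 0.05 0; 0 0.2 0 0.096 0; 0 0.2 0 0.096 0'; python3 -m pendant '0 0 0 0.012 0; 0 0 0 0.024 0; 0 0 0 0.035 0; 0 0 0 0.045 0; 0 0 0 0.045 0'
```

```text
time_s: 10.65
position: [0.5378, 0.1545, 0.2854]
tcp_rot: [-3.134, 0.003, 1.425]
ft_force: [-0.6, 0.6, 0.7]
finger_gap: 0.006
gripper_force: 0.0
time_s: 11.28
position: [0.5407, 0.1562, 0.2449]
tcp_rot: [3.14, -0.001, 1.426]
ft_force: [0.8, 2.5, 5.1]
finger_gap: 0.006
gripper_force: 2.2
```

```bash
python3 -m pendant '0 0 0 0.008 0; 0 0 0 0.016 0; 0 0 0 0.022 0; 0 0 0 0.022 0'; python3 -m pendant '0 0 0 0.006 0; 0 0 0 0.012 0; 0 0 0 0.015 0; 0 0 0 0.015 0'
```

```text
time_s: 11.78
position: [0.5394, 0.1554, 0.2211]
tcp_rot: [-3.139, 0.001, 1.426]
ft_force: [0.3, 0.6, 0.5]
finger_gap: 0.005
gripper_force: 0.0
time_s: 12.28
position: [0.5409, 0.1553, 0.2129]
tcp_rot: [3.138, 0.001, 1.426]
ft_force: [-12.7, -3.7, 26.7]
finger_gap: 0.01
gripper_force: 12.4
```

It snapped: the force dropped at z 0.221 and the stop was felt at 0.213. Next I lift, open and move over towards the dial.

```bash
python3 -m pendant '0.04 0 0 -0.06 0; 0.04 0 0 -0.12 0; 0.04 -0.04 0 -0.15 0; 0.04 -0.1 0 -0.15 0; 0.04 -0.16 0 -0.15 -0.15; 0.04 -0.22 0 -0.15 -0.3; 0.04 -0.25 0 -0.15 -0.45; 0.04 -0.25 0 -0.15 -0.6; 0.04 -0.25 0 -0.15 -0.6'
python3 - <<'E'
from h import *
print(shift(W([(0,-180,330)])[0],3.0))
j=ctrl.grab_frame('scene')[:,:,::-1]; u0,v0,f=280,170,6
cv2.imwrite('pics/s6.png',cv2.resize(j[v0:v0+90,u0:u0+130],None,fx=f,fy=f,interpolation=cv2.INTER_CUBIC))
E
```

```text
time_s: 13.4
position: [0.504, -0.0921, 0.3574]
tcp_rot: [-3.142, -0.0, 2.023]
ft_force: [1.0, -0.5, 0.5]
finger_gap: 0.462
gripper_force: 0.0
(array([-0.1253, -0.0848,  0.0274]), np.float64(-0.977))
```

View pics/s6.png

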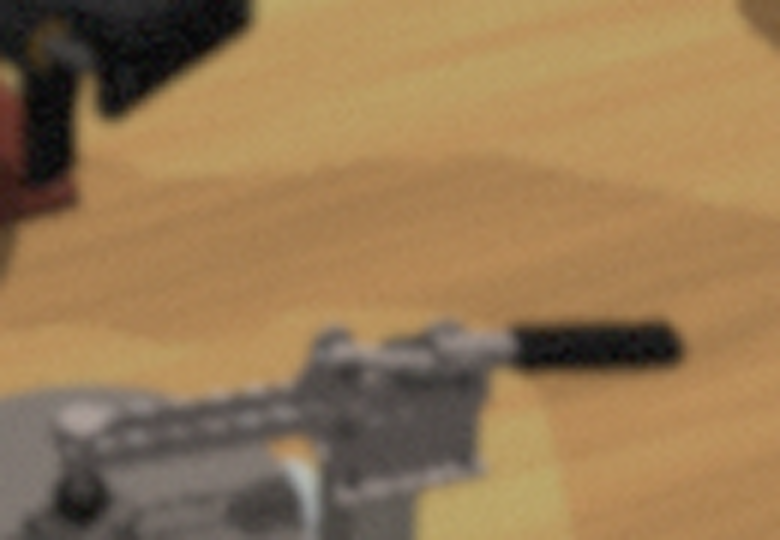

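The clamp is closed: sleeve centre (600,343) against (598,340) predicted. Now to the dial, looking from a standoff first.

```bash
python3 -c "
from h import *
print(shift(W([(80,-180,330)])[0],3.0))"
```

```text
(array([-0.1705, -0.0186,  0.0274]), np.float64(-0.978))
```

```bash
python3 -m pendant '0.05 -0.05 -0.005 0 -0.15; 0.05 -0.1 -0.01 0 -0.3; 0.05 -0.14 -0.015 0.01 -0.45; 0.05 -0.17 -0.0185 0.02 -0.6; 0.05 -0.17 -0.0185 0.027 -0.75; 0.05 -0.17 -0.0185 0.027 -0.9; 0.05 -0.17 -0.0185 0.027 -0.978; 0.05 -0.17 -0.0185 0.027 -0.978'
python3 - <<'E'
from h import *
s=ctrl.state();c=cam('wrist');i=ctrl.grab_frame('wrist')
cv2.imwrite('pics/w7.png',i[:,:,::-1]);np.savez('w7.npz',K=c[0],D=c[1],r=c[2],t=c[3])
print(s['position'],s['tcp_rot'],np.round(proj(c,W([(25,-180,191),(-25,-180,191),(0,-180,191),(0,-180,156)]))).tolist())
E
```

```text
time_s: 14.45
position: [0.5626, -0.2518, 0.3304]
tcp_rot: [3.142, -0.0, 3.002]
ft_force: [0.7, -0.2, -0.5]
finger_gap: 0.575
gripper_force: 0.0
[ 0.5625605  -0.25179336  0.33037082] [ 3.14150065e+00 -1.64736947e-04  3.00183509e+00] [[310.0, 157.0], [310.0, 91.0], [310.0, 124.0], [310.0, 124.0]]
```

View pics/w7.png

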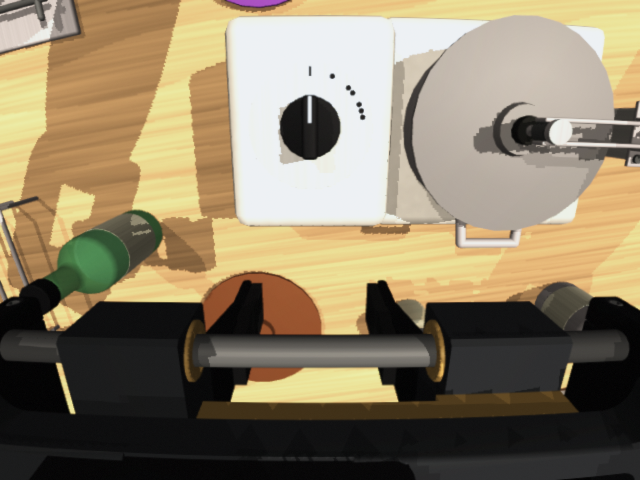

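The dial is centred at (310,127), with 310,124 predicted, and the bar lines up with the tool axis. The clamp foot is on the hub at (530,131). Moving onto the dial.

```bash
python3 -c "
from h import *
print(shift(W([(2,-180,164)])[0],3.0))"
```

```text
(array([ 0.0786, -0.0014,  0.1664]), np.float64(0.001))
```

```bash
python3 -m pendant '0.05 0.04 -0.0014 0 0; 0.05 0.0786 -0.0014 0 0; 0.05 0.0786 -0.0014 0.05 0; 0.05 0.0786 -0.0014 0.1 0; 0.05 0.0786 -0.0014 0.14 0; 0.05 0.0786 -0.0014 0.166 0; 0.05 0.0786 -0.0014 0.166 0; 0.05 0.0786 -0.0014 0.166 0'; python3 -m pendant '0 0 0 0 0; 0 0 0 0 0; 0 0 0 0 0; 0 0 0 0 0; 0 0 0 0 0; 0 0 0 0 0; 0 0 0 0 0; 0 0 0 0 0'
```

```text
time_s: 15.5
position: [0.485, -0.2434, 0.166]
tcp_rot: [-3.141, 0.002, 3.003]
ft_force: [0.0, -0.3, 0.2]
finger_gap: 0.576
gripper_force: 0.0
time_s: 16.5
position: [0.4841, -0.2443, 0.1647]
tcp_rot: [-3.139, 0.0, 3.003]
ft_force: [-1.4, -4.6, -1.4]
finger_gap: 0.145
gripper_force: 30.0
```

```bash
python3 -m pendant '0 0 0 0 0.15; 0 0 0 0 0.3; 0 0 0 0 0.45; 0 0 0 0 0.6; 0 0 0 0 0.75; 0 0 0 0 0.9; 0 0 0 0 1.05; 0 0 0 0 1.18; 0 0 0 0 1.29; 0 0 0 0 1.29'
python3 -c "
from h import *
s=ctrl.state();print(s['moment'],s['joint_positions'],s['position'])"
```

```text
time_s: 17.75
position: [0.484, -0.2444, 0.1647]
tcp_rot: [-3.141, 0.002, 1.712]
ft_force: [-1.7, -5.3, -0.3]
finger_gap: 0.145
gripper_force: 30.0
[-0.89916082  0.0161145   0.04390137] [-0.61175344  0.0714443   1.80401328 -0.0022238   1.26476617 -0.75271711] [ 0.48401462 -0.2444267   0.16470857]
```

```bash
python3 -m pendant '0 0 0 0 0.04; 0 0 0 0 0.08; 0 0 0 0 0.08; 0 0 0 0 0.08'
python3 - <<'E'
from h import *
s=ctrl.state();print(s['moment'])
i=ctrl.grab_frame('top')[:,:,::-1]; u0,v0,f=355,215,6
a=cv2.resize(i[v0:v0+90,u0:u0+90],None,fx=f,fy=f,interpolation=cv2.INTER_CUBIC)[:,:400]
w=ctrl.grab_frame('wrist')[:,:,::-1]
cv2.imwrite('pics/t8.png',np.hstack([a[:300],w[200:500,120:520][:300] if 0 else cv2.resize(w[180:420,160:480],(400,300))]))
E
```

```text
time_s: 18.25
position: [0.484, -0.2442, 0.1648]
tcp_rot: [-3.141, 0.002, 1.635]
ft_force: [-0.9, -5.2, 0.7]
finger_gap: 0.154
gripper_force: 30.0
[-0.95732576  0.10319808  0.5625284 ]
```

View pics/t8.png

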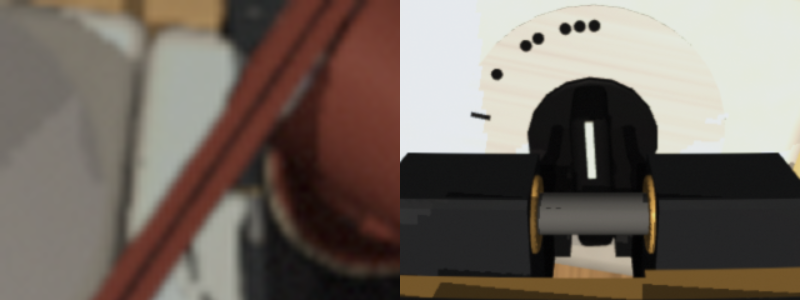

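The wrist view shows the pointer (590,150) aimed at the three-dot group (565–594, 27). The moment of 0.56 N m means it is against the end stop. I ease off slightly and check that it holds.

```bash
python3 -m pendant '0 0 0 0 -0.03; 0 0 0 0 -0.03; 0 0 0 0 -0.03; 0 0 0 0 -0.03; 0 0 0 0 -0.03; 0 0 0 0 -0.03'
python3 - <<'E'
from h import *
s=ctrl.state();print(s['moment'])
w=ctrl.grab_frame('wrist')[:,:,::-1]; a=cv2.imread('pics/t8.png')[:,400:]
b=cv2.resize(w[180:420,160:480],(400,300)); cv2.imwrite('pics/w9.png',np.hstack([a,b]))
for x in(a,b):
    m=(x[110:190,570:][:, :] if 0 else x[110:190,170:210]).min(2)>150; v,u=np.nonzero(m); p=np.polyfit(v,u,1); print(np.degrees(np.arctan(p[0])),u.mean()+170,v.mean()+110)
E
```

```text
time_s: 19.1
position: [0.484, -0.2442, 0.1647]
tcp_rot: [-3.141, 0.002, 1.665]
ft_force: [-1.5, -5.3, 0.3]
finger_gap: 0.147
gripper_force: 30.0
[-0.97564765  0.12408623  0.37289712]
3.8191353432563258 190.0117370892019 149.76525821596243
1.845221437556931 191.23095238095237 149.49761904761905
```

Tool turn 1.338 rad minus 0.03 rad of twist in the pads puts the dial at about 1.305 rad, on its end stop and held steadily. Handing in.

```bash
python3 -c "
from cell import ctrl
print(ctrl.sign_off())"
```

```text
the job is handed in; nothing more can be done
None
```

The lid clamp is snapped past centre and locked, and the pulse dial is held at about 1.305 rad (third click, against its end stop); I handed the job in at about 19 s of the 56 s allowed.

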